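Load the vial and close the sample pot

TASK

Stand the small vial upright in the open steel pot and let go of it, then close the pot with the lid that fits it, so that the lid sits flat and fully home on the rim. The other, smaller lid belongs elsewhere: leave it lying where it is.

Things in the scene. Friction and masses are not known exactly. Their poses are not given: they have to be found in the camera images.
- pot: Open round pot of bare steel, standing loose on the worktop, 0.9 kg. Outside diameter 132 mm, inside diameter 124 mm, wall 4 mm, height 52 mm, floor 4 mm thick. Origin: centre of the underside; z is up.
- vial_center (a point): Small white screw vial standing upright on the worktop, 12 g, 28 mm high: body 21 mm in diameter, cap 25 mm in diameter over the top 10 mm. The point is its centre, 14 mm above its underside; z runs along the vial, to the cap.
- large_lid_knob (a point): Lid that fits the pot, lying right way up: steel disc 144 mm across, 4 mm thick, 0.16 kg; under it a chamfered step, 108 mm across, 6 mm deep, enters the mouth with 8 mm play all round. On top, central black upright knob, 22 mm across, 32 mm high. Point: on the knob's axis, 10 mm below its top, 22 mm above the disc's top face, 26 mm above its lower face (which rests on the rim when shut). z up.
- small_lid_knob (a point): Another lid of the same make that is too small for the pot: disc 88 mm in diameter, the same knob and heights as the large lid, lying on the worktop. The point lies as on the large lid. The two lids may lie on either side.
Not all that is in view belongs to the job. Leave any purple or yellow look-alike of the part that bears vial_center alone.

How it is judged:
By the outcome, as a careful person would: the job done as asked, in the order asked, and still so for the second after the job is handed in, with the robot touching nothing.
It also fails if it takes over 58 s, if anything falls off the work surface, if the arm or the gripper's body presses on something with over 40 N, if the wrist force passes 120 N, or if a joint passes its speed limit or range.

ROBOT

A 7-joint arm with a two-finger parallel gripper is mounted at the origin on the work surface; the furniture and walls round the work are solid. World frame = base frame: x ahead of the robot, y to its left, z up, the work surface at z = 0. Lengths are in m, angles in rad, forces in N, time in s.
With the tool pointing down it reaches from about 0.4 to 0.85 m from the base axis. Payload 4.5 kg.
Tool frame: the origin (TCP) lies at the very end of the fingers, on their centre line; the grasp point (between the pads) lies 19 mm behind it; z points along the fingers, y is the line along which they close (so a half turn about z gives the same grasp; the last joint's range is limited). The gripper opens to 88 mm and grips with 3 to 60 N. Pads are 18 mm wide; open, the fingers measure 123 mm over their backs; the gripper's body (75 mm by 187 mm) begins 45 mm behind the grasp point.
Start: joints at [1.255, 0.689, -0.195, 1.565, 0.157, 0.902, -0.215], TCP at [0.214, -0.587, 0.239] pointing down, gripper open.
Joint ranges: [-3.01, 3.01], [-0.46, 2.08], [-1.47, 1.51], [0.13, 2.56], [-1, 4.14], [0.04, 2.09], [-2.66, 2.66]. Speed limits (rad/s): [2.57, 2.57, 3.14, 3.14, 3.14, 3.14, 3.14].

INTERFACE

Orientations are given as a unit quaternion [x, y, z, w].
In Python, from plant import r, eyes, nets gives the robot as it stands.
- The arm moves only by the shell command python3 -m pendant 'ROWS' [FORCE]. ROWS is JSON, a list of rows, each an object of numbers: "claw": the opening, from 0 (shut) to 1 (fully open); "dx", "dy", "dz": the shift along the world's x, y, z in mm; "twist": the turn about the world's z in rad. In form: [{"claw": .., "dx": .., "dy": .., "dz": .., "twist": ..}, ...]. A call has 1 to 8 rows; each row is the pose to reach, as a shift and turn from the pose commanded when the call began; what a row does not reach only later rows make up. A row lasts 1/10 s, in which the tool goes at most 50 mm and 8.59 degrees, less where a joint would pass 70% of its speed; a pose out of reach is approached as far as the arm can. A call with a gripper value outside its range is refused whole. The fingers move at their own pace and stop on an object; FORCE is the grip in N (left out, the last holds). Time passes only in rows, so rows that repeat a pose let the fingers close. It gives the time, the measured TCP pose, the force, the opening and the grip force at its end, in the units of the state.
- r.get_state(): the state, without advancing time (a new reading comes with each control period).
- eyes.snapshot(name): name is "scene" or "top" or "wrist"; returns (picture, depth): 400x640x3 uint8, blue, green, red; 400x640 float32, m along the optical axis (not along the pixel's ray), 0 where there is no reading.
- eyes.camera_info(name): a dict with "K" (3x3 intrinsics, pixels), "D" ([k1, k2, p1, p2, k3] as OpenCV has them; the pictures are not rectified), "world_to_cam" (4x4, takes a point from world to camera coordinates); the wrist camera has in their place "T_tool_cam" (4x4, takes a point from camera to tool coordinates, whose origin is the TCP and whose axes are the flange's). Camera axes: x right, y down, z forward; pixel columns grow to the right and rows downward; lengths in m; the calibration is good to about 2 mm. A picture is of the moment at which its call begins: read the wrist's pose just before it. camera_info takes no time and is no camera call.
- r.finish_job(): hands the job in; it is judged then, once.
Trained networks look in the newest picture that a camera, given by its name, has taken for a name from the list of things; names that differ only in an ending like _2 or _b are one class to them, and where a whole thing is asked for, a point or a joint stands for the part that bears it (a point fixed in the world has none). Each returns a list of dicts, best first, with "confidence" (0 to 1); they miss things now and then, are a little off and sometimes report something else, mostly with a low value. They report only what shows in the picture. A call takes as long as a camera call. They do not tell look-alikes from the thing itself.
- nets.spot_in(camera, query): "box" ([left, top, width, height] as shares, 0 to 1, of the picture: columns of its width, rows of its height, round what is visible of it).
- nets.place_of(camera, query): "position" ([column, row] as shares, 0 to 1, of the picture: columns of its width, rows of its height: a listed point, or the origin of a listed thing).
The state is a dict: "clock": time; "q": joint angles; "qd": joint speeds; "joint_torque": joint torques, N m; "tool_pos": TCP position; "eef_rot": TCP orientation; "contact_force": force on the tool from outside, world axes, zero at the start; "moment": the same for the moment, N m; "opening": opening from 0.0 (shut) to 1.0 (fully open); "finger_force": force on a finger pad.
Only numpy, scipy, OpenCV 4.12 (cv2) and the standard library are available. Lean on these libraries where they do the work, as an engineer would, in place of code of your own. Each camera call takes 0.05 s, during which the arm holds its last target. There are 200 camera calls.

## Working session

There is one attempt and no reset: what is moved stays moved. The work goes in short steps, Python scripts to look and compute and a shell command to move; the robot and the scene stay as the last step left them, time stands still between calls to the robot, and variables do not carry over. Pictures are saved under pics/ and viewed, at most 10 in all, crops included, and the job is handed in when it is done.

```bash
ls; mkdir -p pics
cat > h.py <<'E'
import numpy as np, cv2
from plant import r, eyes, nets
from scipy.spatial.transform import Rotation as R
def cam(name, st=None):
    i=eyes.camera_info(name); K=np.array(i["K"]);D=np.array(i["D"],float)
    if "world_to_cam" in i: T=np.linalg.inv(np.array(i["world_to_cam"]))
    else:
        W=np.eye(4);W[:3,:3]=R.from_quat(st["eef_rot"]).as_matrix();W[:3,3]=st["tool_pos"]
        T=W@np.array(i["T_tool_cam"])
    return K,D,T
def ray(c,uv):
    K,D,T=c
    p=cv2.undistortPoints(np.array([[uv]],float),K,D)[0,0]
    return T[:3,3],T[:3,:3]@np.array([p[0],p[1],1])
def atz(c,uv,z):
    o,d=ray(c,uv); return o+d*(z-o[2])/d[2]
def atd(c,uv,dep):
    o,d=ray(c,uv); return o+d*dep
E
python3 - <<'E'
from h import *
s=r.get_state();print({k:np.round(v,3).tolist() for k,v in s.items()})
Z=dict(pot=.0,vial_center=.014,large_lid_knob=.032,small_lid_knob=.032)
for n in ("top","scene"):
    im,d=eyes.snapshot(n);cv2.imwrite(f"pics/{n}0.png",im);np.save(f"{n}0.npy",d);c=cam(n)
    print(n,"cam at",c[2][:3,3].round(3))
    for q in Z:
        for o in nets.place_of(n,q)[:4]:
            uv=np.array(o["position"])*[640,400]
            print(q,round(o["confidence"],2),uv.round(1),atz(c,uv,Z[q]).round(3))
E
```

```text
pics
{'clock': 0.0, 'q': [1.255, 0.69, -0.195, 1.566, 0.157, 0.902, -0.215], 'qd': [-0.0, -0.0, 0.0, -0.001, 0.002, 0.001, 0.0], 'joint_torque': [0.001, -52.757, -1.267, -15.343, -0.053, 0.007, 0.0], 'tool_pos': [0.214, -0.587, 0.238], 'eef_rot': [0.985, 0.174, -0.0, -0.001], 'contact_force': [0.076, -0.504, 0.11], 'moment': [-0.006, 0.007, -0.018], 'finger_force': 0.0, 'opening': 0.999}
top cam at [ 0.509 -0.055  0.897]
pot 0.91 [313.3 270.6] [ 0.442 -0.032  0.   ]
vial_center 0.7 [266.1 192.2] [0.598 0.063 0.014]
vial_center 0.68 [236.5 172.4] [0.638 0.124 0.014]
vial_center 0.66 [299.7 195.4] [ 0.592 -0.004  0.014]
vial_center 0.56 [281.1 166.9] [0.649 0.034 0.014]
small_lid_knob 0.63 [203.9 230.7] [0.521 0.183 0.032]
scene cam at [0.227 0.592 0.623]
pot 0.78 [375.7 237.6] [ 0.446 -0.026  0.   ]
vial_center 0.76 [215.4 225.6] [0.712 0.086 0.014]
vial_center 0.65 [257.4 221. ] [0.65  0.042 0.014]
vial_center 0.55 [274.5 232.7] [0.606 0.055 0.014]
vial_center 0.52 [298.  214.8] [ 0.592 -0.005  0.014]
small_lid_knob 0.97 [277.2 294.1] [0.521 0.185 0.032]
```

View pics/top0.png

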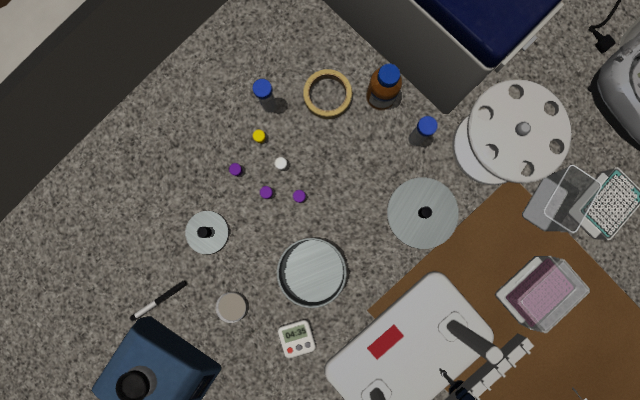

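View pics/scene0.png

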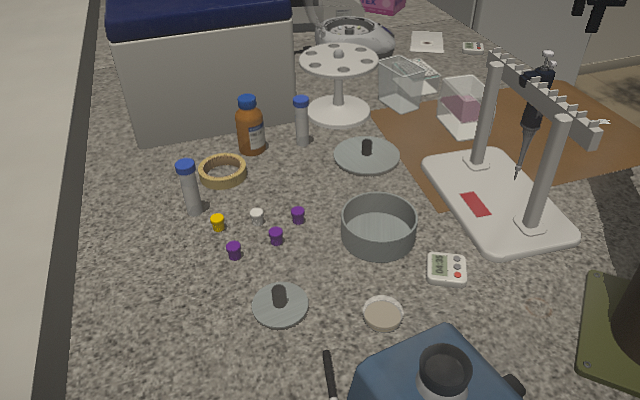

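Top view: the white vial is at (281,163). The look-alikes are purple at (236,170), (266,192) and (299,196), and yellow at (259,135). Only the one at (281,163) is white, so that is the vial. The large lid is at (424,212), the small lid at (207,232) and the pot at (313,272). Next I'll enlarge the crop to confirm this and use depth to check obstacle heights on the way.

Run:
```python
from h import *
im=cv2.imread("pics/top0.png");d=np.load("top0.npy");c=cam("top")
cv2.imwrite("pics/crop.png",cv2.resize(im[110:250,215:475],None,fx=3,fy=3,interpolation=cv2.INTER_CUBIC))
u,v=np.meshgrid(np.arange(640),np.arange(400))
K,D,T=c
p=cv2.undistortPoints(np.stack([u,v],-1).reshape(-1,1,2).astype(float),K,D)[:,0]
P=(np.c_[p,np.ones(len(p))]*d.reshape(-1,1))@T[:3,:3].T+T[:3,3]
ok=(d.reshape(-1)>0);P=P[ok]
xs=np.arange(0,1.0,.05);ys=np.arange(.3,-.75,-.05)
print("cols y",ys.round(2))
for x in xs[::-1]:
    print(f"{x:.2f}",*["%4d"%(np.percentile(P[m,2],98)*1000) if (m:=(abs(P[:,0]-x)<.025)&(abs(P[:,1]-y)<.025)).any() else "   ." for y in ys])
def fit(zl,zh,x,y,rad):
    m=(P[:,2]>zl)&(P[:,2]<zh)&(np.hypot(P[:,0]-x,P[:,1]-y)<rad)
    (a,b),rr=cv2.minEnclosingCircle(P[m,:2].astype(np.float32)); print(np.round([a,b,rr],4),P[m].mean(0).round(4),m.sum())
w=(atz(c,(281,161),.028),atz(c,(424,212),.042));print(w)
fit(.044,.06,.444,-.03,.085)      #pot rim
fit(.02,.036,w[0][0],w[0][1],.025)
fit(.005,.016,w[1][0],w[1][1],.09);fit(.035,.05,w[1][0],w[1][1],.02)
```

```text
cols y [ 0.3   0.25  0.2   0.15  0.1   0.05  0.   -0.05 -0.1  -0.15 -0.2  -0.25
 -0.3  -0.35 -0.4  -0.45 -0.5  -0.55 -0.6  -0.65 -0.7 ]
0.95    .  154   84    3    3    3    3    3  132  153    .    .    .    .    .    .  108    4   41   28    4
0.90  233  178    3    3    3    4    3    3    3  221  241    .    .    .  200  200  105    3  177   67    4
0.85  233    3    3    3    3    4    5   27   26    4  298  304  304  304  302  105    3    4  212  109   76
0.80    3    3    3    3    4  117   27   22   27  132  132  303  304  304  151  149    3    3   99  103    .
0.75    3    3    3    3    3  116   11   27   27   93   86    5  302  153  153  152  147    3   85  101    .
0.70    3  546  541  541   29   28    4    3    4    4  114  117  152  153  168  153  152    4    4   78   49
0.65    3  541  541   29   29   30   26    4    3    4    3   11  151  153  154  153  150  106   51   54    3
0.60    3    3    3    3    3   29   30    3    3    4   13   13   13  151  152  150  108  107   57   57   50
0.55    3    3   40   12    3    4    3    4    3    3   13   44   14    4    5  109
[... 848 characters left out ...]
 .    .    .    .    .    .    .    .    .    .    .    .
0.10    .    .    .    .    .    .    .    .    .    .    .    .    .    .    .    .    .    .    .    .    .
0.05    .    .    .    .    .    .    .    .    .    .    .    .    .    .    .    .    .    .    .    .    .
0.00    .    .    .    .    .    .    .    .    .    .    .    .    .    .    .    .    .    .    .    .    .
(array([0.65912241, 0.03254255, 0.028     ]), array([ 0.55756654, -0.24569732,  0.042     ]))
[ 0.4426 -0.0284  0.0661] [ 0.4382 -0.027   0.052 ] 507
[0.6561 0.0331 0.0127] [0.6557 0.0327 0.028 ] 129
[ 0.5544 -0.239   0.0877] [ 0.5582 -0.249   0.0108] 3919
[ 0.5586 -0.2498  0.0108] [ 0.5584 -0.2493  0.0423] 103
```

View pics/crop.png

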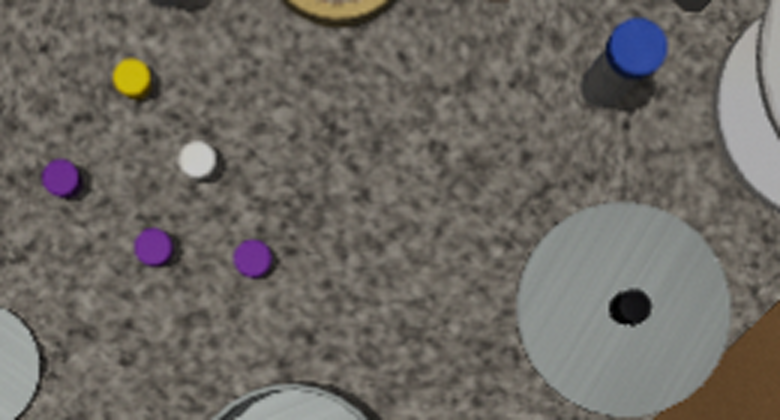

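The crop confirms it: the only white cap is at crop (198,160), i.e. top (281,163), and yellow and purple stay put. The large lid is at crop (630,308). The 250 mm pipette stand is near my path, so I'll rise first.

```bash
python3 -m pendant '[{"dz":50,"claw":0.5},{"dz":110,"claw":0.5},{"dz":110,"claw":0.5},{"dx":442,"dy":620,"dz":110,"twist":-0.26,"claw":0.5},{"dx":442,"dy":620,"dz":110,"twist":-0.26,"claw":0.5},{"dx":442,"dy":620,"dz":110,"twist":-0.26,"claw":0.5},{"dx":442,"dy":620,"dz":110,"twist":-0.26,"claw":0.5},{"dx":442,"dy":620,"dz":110,"twist":-0.26,"claw":0.5}]' 20
```

```text
validation failed for argument at $[0]...
```

```bash
python3 -m pendant '[{"claw":0.5,"dx":0,"dy":0,"dz":50,"twist":0},{"claw":0.5,"dx":0,"dy":0,"dz":100,"twist":0},{"claw":0.5,"dx":0,"dy":0,"dz":110,"twist":0},{"claw":0.5,"dx":442,"dy":620,"dz":110,"twist":-0.26},{"claw":0.5,"dx":442,"dy":620,"dz":110,"twist":-0.26},{"claw":0.5,"dx":442,"dy":620,"dz":110,"twist":-0.26},{"claw":0.5,"dx":442,"dy":620,"dz":110,"twist":-0.26},{"claw":0.5,"dx":442,"dy":620,"dz":110,"twist":-0.26}]' 20; python3 -c "
from h import *;print(r.get_state()['tool_pos'])"
```

```text
clock: 1.3
tool_pos: [0.3601, -0.3817, 0.3486]
eef_rot: [0.999, 0.045, 0.0, 0.0]
contact_force: [0.6, -0.7, -0.2]
opening: 0.496
finger_force: 0.0
[ 0.36006983 -0.38174161  0.34860726]
```

```bash
python3 -m pendant '[{"claw":0.5,"dx":296,"dy":415,"dz":0,"twist":0},{"claw":0.5,"dx":296,"dy":415,"dz":0,"twist":0},{"claw":0.5,"dx":296,"dy":415,"dz":0,"twist":0},{"claw":0.5,"dx":296,"dy":415,"dz":0,"twist":0},{"claw":0.5,"dx":296,"dy":415,"dz":-100,"twist":0},{"claw":0.5,"dx":296,"dy":415,"dz":-150,"twist":0},{"claw":0.5,"dx":296,"dy":415,"dz":-150,"twist":0},{"claw":0.5,"dx":296,"dy":415,"dz":-150,"twist":0}]'
```

```text
clock: 2.1
tool_pos: [0.5813, -0.0719, 0.2638]
eef_rot: [0.999, 0.045, 0.0, 0.0]
contact_force: [0.4, -0.9, 1.2]
opening: 0.501
finger_force: 0.0
```

```bash
python3 -m pendant '[{"claw":0.5,"dx":0,"dy":0,"dz":0,"twist":0}]'
cat > look.py <<'E'
from h import *; import sys
s=r.get_state();c=cam("wrist",s)
im,d=eyes.snapshot("wrist");cv2.imwrite(f"pics/{sys.argv[1]}.png",im);np.save("w.npy",d)
print("tcp",np.round(s["tool_pos"],4))
for q,z in [a.split(":") for a in sys.argv[2:]]:
    for o in nets.place_of("wrist",q)[:4]:
        uv=np.array(o["position"])*[640,400]
        print(q,round(o["confidence"],2),uv.round(1),atz(c,uv,float(z)).round(4))
E
python3 look.py w1 vial_center:.014
```

```text
clock: 2.2
tool_pos: [0.5817, -0.0648, 0.2614]
eef_rot: [0.999, 0.05, -0.002, -0.003]
contact_force: [-0.3, 0.7, -0.1]
opening: 0.498
finger_force: 0.0
tcp [ 0.5817 -0.0648  0.2614]
vial_center 0.8 [189.8 112.1] [0.6435 0.1256 0.014 ]
vial_center 0.7 [278.9 160.2] [0.5899 0.0009 0.014 ]
vial_center 0.66 [256.2 112.2] [0.6518 0.0352 0.014 ]
vial_center 0.58 [222.1  63.2] [0.7086 0.0816 0.014 ]
```

View pics/w1.png

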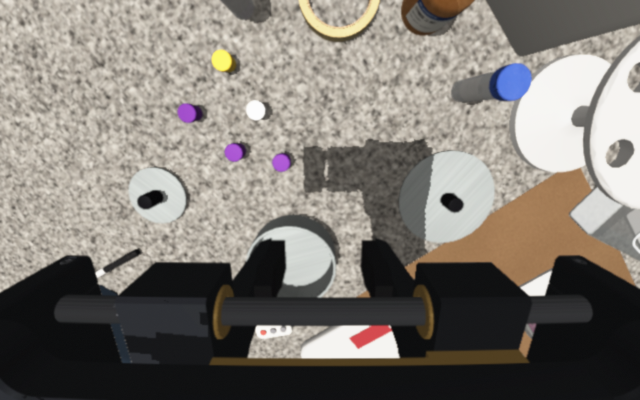

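Wrist view: the white vial is at (256,110), with purple at (188,113), (234,152) and (281,162) and yellow at (222,61). I'll move over it and check from near.

```bash
python3 -m pendant '[{"claw":0.5,"dx":73,"dy":99,"dz":-50,"twist":0},{"claw":0.5,"dx":73,"dy":99,"dz":-100,"twist":0},{"claw":0.5,"dx":73,"dy":99,"dz":-140,"twist":0},{"claw":0.5,"dx":73,"dy":99,"dz":-140,"twist":0},{"claw":0.5,"dx":73,"dy":99,"dz":-140,"twist":0},{"claw":0.5,"dx":73,"dy":99,"dz":-140,"twist":0}]';python3 look.py w2 vial_center:.014
python3 - <<'E'
from h import *
im=cv2.imread("pics/w2.png");s=r.get_state();c=cam("wrist",s)
h=cv2.cvtColor(im,cv2.COLOR_BGR2HSV);m=((h[...,1]<30)&(h[...,2]>200)).astype(np.uint8)
n,l,st,ce=cv2.connectedComponentsWithStats(m)
for i in range(1,n):
    if st[i,4]>250: print(st[i],ce[i].round(1),atz(c,ce[i],.028).round(4))
E
```

```text
clock: 2.9
tool_pos: [0.6534, 0.0232, 0.1254]
eef_rot: [0.999, 0.044, -0.0, 0.001]
contact_force: [0.5, 0.2, 1.4]
opening: 0.498
finger_force: 0.0
tcp [0.6534 0.0232 0.1254]
vial_center 0.87 [342.1 259. ] [ 0.5895 -0.0017  0.014 ]
vial_center 0.85 [310.5 193.2] [0.6571 0.0361 0.014 ]
vial_center 0.83 [216.1 201.7] [0.6406 0.1269 0.014 ]
vial_center 0.78 [279.6 245.6] [0.5991 0.0634 0.014 ]
[ 81   0  22  30 319] [93.7 11.1] [0.7958 0.2167 0.028 ]
[ 170   25   60   81 1212] [202.   63.4] [0.7634 0.1312 0.028 ]
[  7  27  28  25 293] [20.1 39.4] [0.7722 0.2823 0.028 ]
[116  26  44  82 822] [138.9  65. ] [0.7585 0.1832 0.028 ]
[  8  46  55  43 609] [39.2 66.5] [0.7522 0.2691 0.028 ]
[231  74  27  25 270] [243.4  87.4] [0.7477 0.0974 0.028 ]
[262  82  45  39 648] [285.1 100.4] [0.7404 0.0626 0.028 ]
[316  87  29  36 434] [328.9 104.9] [0.74   0.0258 0.028 ]
[ 11  91  40  40 426] [ 30.3 110.1] [0.7162 0.284  0.028 ]
[433  93  39  54 519] [452.2 121.6] [ 0.7362 -0.0805  0.028 ]
[168 101  44  60 478] [186.4 133.3] [0.7066 0.1465 0.028 ]
[116 119  37  24 267] [133.  133.7] [0.7027 0.1936 0.028 ]
[453 169  52  46 602] [476.4 191.3] [ 0.6774 -0.1168  0.028 ]
[ 71 190  26  35 305] [ 81.4 205.1] [0.6321 0.2513 0.028 ]
[  0 194  31  28 364] [ 16.2 206.3] [0.625  0.3182 0.028 ]
[ 94 216  33  35 432] [108.8 235.7] [0.6025 0.229  0.028 ]
[185 217  34  21 257] [202.4 225.2] [0.6219 0.1359 0.028 ]
[  0 228  39  37 443] [ 15.5 242.6] [0.5855 0.3289 0.028 ]
[184 237  32  25 285] [200.4 251.3] [0.594 0.139 0.028]
[ 508  241  119   54 2346] [556.  263.4] [ 0.6101 -0.2193  0.028 ]
[306 251  22  39 272] [317.  270.5] [0.5829 0.0231 0.028 ]
```

```bash
python3 -m pendant '[{"claw":0.5,"dx":0,"dy":0,"dz":0,"twist":0},{"claw":0.5,"dx":0,"dy":0,"dz":0,"twist":0}]';python3 look.py w3 vial_center:.014
python3 - <<'E'
import cv2
im=cv2.imread("pics/w3.png");cv2.imwrite("pics/w3c.png",im[100:400,140:540])
E
```

```text
clock: 3.2
tool_pos: [0.6544, 0.0244, 0.127]
eef_rot: [0.999, 0.044, 0.002, 0.0]
contact_force: [-0.1, -0.8, -0.2]
opening: 0.503
finger_force: 0.0
tcp [0.6544 0.0244 0.127 ]
vial_center 0.94 [314.4 197. ] [0.6546 0.0335 0.014 ]
vial_center 0.88 [217.9 203.3] [0.64  0.127 0.014]
vial_center 0.83 [280.6 247.3] [0.598  0.0638 0.014 ]
vial_center 0.7 [342.6 258. ] [ 0.5914 -0.001   0.014 ]
```

View pics/w3c.png

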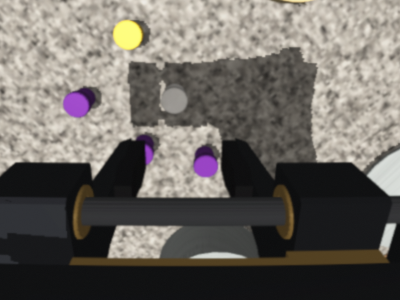

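The vial is in the gripper's shadow at crop (174,100), about 1 mm in x and 9.5 mm in y from the TCP. I'll go down and grip it.

```bash
python3 -m pendant '[{"claw":0.5,"dx":1,"dy":9.5,"dz":-40,"twist":0},{"claw":0.5,"dx":1,"dy":9.5,"dz":-80,"twist":0},{"claw":0.5,"dx":1,"dy":9.5,"dz":-110,"twist":0},{"claw":0.5,"dx":1,"dy":9.5,"dz":-121,"twist":0},{"claw":0.5,"dx":1,"dy":9.5,"dz":-121,"twist":0},{"claw":0.5,"dx":1,"dy":9.5,"dz":-121,"twist":0}]'
```

```text
clock: 3.9
tool_pos: [0.6557, 0.0351, 0.0051]
eef_rot: [0.999, 0.045, 0.001, -0.0]
contact_force: [-0.5, -0.2, -0.8]
opening: 0.5
finger_force: 0.0
```

```bash
python3 -m pendant '[{"claw":0.1,"dx":0,"dy":0,"dz":0,"twist":0},{"claw":0.1,"dx":0,"dy":0,"dz":0,"twist":0},{"claw":0.1,"dx":0,"dy":0,"dz":0,"twist":0},{"claw":0.1,"dx":0,"dy":0,"dz":0,"twist":0},{"claw":0.1,"dx":0,"dy":0,"dz":0,"twist":0},{"claw":0.1,"dx":0,"dy":0,"dz":0,"twist":0}]' 10
```

```text
clock: 4.5
tool_pos: [0.6553, 0.035, 0.0048]
eef_rot: [0.999, 0.045, 0.001, 0.0]
contact_force: [-1.1, -0.3, 6.3]
opening: 0.277
finger_force: 10.0
```

```bash
python3 -m pendant '[{"claw":0.1,"dx":0,"dy":0,"dz":30,"twist":0},{"claw":0.1,"dx":0,"dy":0,"dz":70,"twist":0},{"claw":0.1,"dx":0,"dy":0,"dz":110,"twist":0},{"claw":0.1,"dx":-40,"dy":-12,"dz":110,"twist":0},{"claw":0.1,"dx":-80,"dy":-24,"dz":110,"twist":0},{"claw":0.1,"dx":-125,"dy":-36,"dz":110,"twist":0},{"claw":0.1,"dx":-170,"dy":-50,"dz":110,"twist":0},{"claw":0.1,"dx":-212,"dy":-63,"dz":110,"twist":0}]'
```

```text
clock: 5.3
tool_pos: [0.4404, -0.0284, 0.1142]
eef_rot: [0.999, 0.045, -0.0, -0.0]
contact_force: [0.6, -0.3, 0.3]
opening: 0.271
finger_force: 10.0
```

```bash
python3 -m pendant '[{"claw":0.1,"dx":0,"dy":0,"dz":0,"twist":0},{"claw":0.1,"dx":0,"dy":0,"dz":0,"twist":0},{"claw":0.1,"dx":0,"dy":0,"dz":0,"twist":0}]'; python3 look.py w4 pot:0
python3 - <<'E'
from h import *
im,d=eyes.snapshot("scene");cv2.imwrite("pics/s1.png",cv2.resize(im[100:300,270:500],None,fx=2.5,fy=2.5))
E
```

```text
clock: 5.6
tool_pos: [0.4446, -0.0273, 0.1139]
eef_rot: [0.999, 0.045, 0.001, -0.0]
contact_force: [0.9, 0.6, -0.2]
opening: 0.275
finger_force: 10.0
tcp [ 0.4446 -0.0273  0.1139]
pot 0.56 [323.2 202.1] [ 0.4401 -0.0271  0.    ]
```

View pics/s1.png

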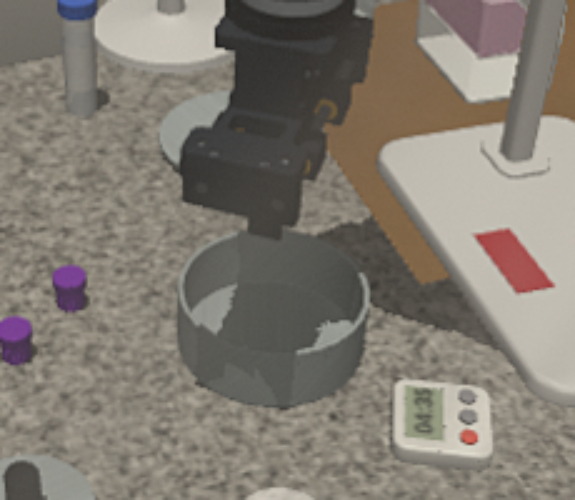

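The gripper is centred over the pot (pot at crop (272,310)), with the vial hidden behind the near finger. I'll lower it now.

```bash
python3 -m pendant '[{"claw":0.1,"dx":-1,"dy":0,"dz":-35,"twist":0},{"claw":0.1,"dx":-1,"dy":0,"dz":-70,"twist":0},{"claw":0.1,"dx":-1,"dy":0,"dz":-90,"twist":0},{"claw":0.1,"dx":-1,"dy":0,"dz":-100,"twist":0},{"claw":0.1,"dx":-1,"dy":0,"dz":-104,"twist":0},{"claw":0.1,"dx":-1,"dy":0,"dz":-104,"twist":0},{"claw":0.1,"dx":-1,"dy":0,"dz":-104,"twist":0}]'
```

```text
clock: 6.45
tool_pos: [0.4492, -0.0282, 0.0141]
eef_rot: [0.999, 0.047, -0.006, -0.001]
contact_force: [-0.6, 0.5, -0.4]
opening: 0.273
finger_force: 10.0
```

```bash
python3 -m pendant '[{"claw":0.32,"dx":0,"dy":0,"dz":0,"twist":0},{"claw":0.38,"dx":0,"dy":0,"dz":0,"twist":0},{"claw":0.5,"dx":0,"dy":0,"dz":0,"twist":0},{"claw":0.5,"dx":0,"dy":0,"dz":0,"twist":0},{"claw":0.5,"dx":0,"dy":0,"dz":20,"twist":0},{"claw":0.5,"dx":0,"dy":0,"dz":60,"twist":0},{"claw":0.5,"dx":0,"dy":0,"dz":100,"twist":0},{"claw":0.5,"dx":0,"dy":0,"dz":140,"twist":0}]'
```

```text
clock: 7.25
tool_pos: [0.4474, -0.0287, 0.1567]
eef_rot: [0.999, 0.044, -0.007, -0.001]
contact_force: [1.5, -0.0, -0.1]
opening: 0.498
finger_force: 0.0
```

```bash
python3 -c "
from h import *;s=r.get_state();print(s['q'].round(3) if hasattr(s['q'],'round') else s['q'], s['tool_pos'])
d=np.load('top0.npy');c=cam('top')
P=np.array([atd(c,(u,v),d[v,u]) for v in range(60,200,2) for u in range(440,590,2) if d[v,u]>0])
m=(P[:,2]>.14)&(P[:,2]<.165);print(cv2.minEnclosingCircle(P[m,:2].astype(np.float32)))"
python3 -m pendant '[{"claw":0.5,"dx":0,"dy":0,"dz":60,"twist":-0.15},{"claw":0.5,"dx":20,"dy":-40,"dz":80,"twist":-0.3},{"claw":0.5,"dx":40,"dy":-80,"dz":80,"twist":-0.45},{"claw":0.5,"dx":60,"dy":-120,"dz":80,"twist":-0.6},{"claw":0.5,"dx":80,"dy":-160,"dz":80,"twist":-0.7},{"claw":0.5,"dx":100,"dy":-200,"dz":80,"twist":-0.7},{"claw":0.5,"dx":111,"dy":-221,"dz":40,"twist":-0.7},{"claw":0.5,"dx":111,"dy":-221,"dz":-10,"twist":-0.7}]'
```

```text
[ 0.357  0.681 -0.628  2.137  0.748  0.569 -2.308] [ 0.44736207 -0.02868842  0.15672416]
((0.718090832233429, -0.3566526174545288), 0.1338542252779007)
clock: 8.05
tool_pos: [0.5617, -0.255, 0.1455]
eef_rot: [0.953, -0.304, -0.002, -0.002]
contact_force: [-0.2, -0.4, -0.4]
opening: 0.501
finger_force: 0.0
```

```bash
python3 -m pendant '[{"claw":0.5,"dx":0,"dy":0,"dz":0,"twist":0},{"claw":0.5,"dx":0,"dy":0,"dz":0,"twist":0},{"claw":0.5,"dx":0,"dy":0,"dz":0,"twist":0}]'; python3 look.py w5 large_lid_knob:.032
python3 - <<'E'
from h import *
im,d=eyes.snapshot("top");c=cam("top");w=cv2.imread("pics/w5.png")
a=cv2.resize(im[225:325,260:370],(440,400));b=cv2.resize(w,(360,225));o=np.zeros((400,800,3),np.uint8);o[:,:440]=a;o[:225,440:]=b
cv2.imwrite("pics/c5.png",o)
P=np.array([atd(c,(u,v),d[v,u]) for v in range(225,325) for u in range(260,370) if d[v,u]>0])
m=(P[:,2]>.044)&(P[:,2]<.06);print("pot",cv2.minEnclosingCircle(P[m,:2].astype(np.float32)))
m=(P[:,2]>.018)&(P[:,2]<.042)&(np.hypot(P[:,0]-.443,P[:,1]+.028)<.05);print("vial",P[m].mean(0),P[m].max(0),m.sum())
E
```

```text
clock: 8.35
tool_pos: [0.5608, -0.2487, 0.1477]
eef_rot: [0.954, -0.3, -0.004, -0.003]
contact_force: [1.1, 0.9, -0.6]
opening: 0.501
finger_force: 0.0
tcp [ 0.5608 -0.2487  0.1477]
large_lid_knob 0.84 [327.6 195.3] [ 0.5587 -0.2522  0.032 ]
pot ((0.4423942565917969, -0.02851867862045765), 0.06631649285554886)
vial [ 0.44961736 -0.02686355  0.03205183] [ 0.46107626 -0.01627777  0.03503375] 125
```

View pics/c5.png

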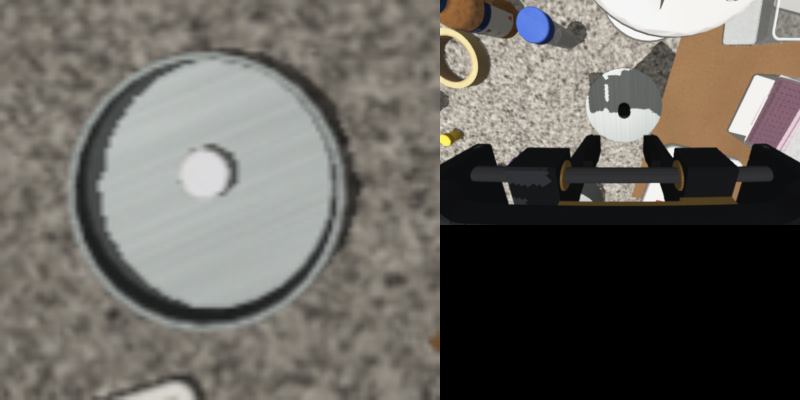

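The vial stands upright in the pot (cap at (207,173) in the left panel, top at z = 32 mm). The lid knob is at (624,110) in the right panel. I'll grasp the knob.

```bash
python3 -m pendant '[{"claw":0.5,"dx":-2,"dy":-2,"dz":-40,"twist":0},{"claw":0.5,"dx":-2,"dy":-2,"dz":-80,"twist":0},{"claw":0.5,"dx":-2,"dy":-2,"dz":-115,"twist":0},{"claw":0.5,"dx":-2,"dy":-2,"dz":-133,"twist":0},{"claw":0.5,"dx":-2,"dy":-2,"dz":-133,"twist":0},{"claw":0.5,"dx":-2,"dy":-2,"dz":-133,"twist":0}]'; python3 -c "
from h import *;s=r.get_state();print(np.round(s['q'],3))"
```

```text
clock: 9.1
tool_pos: [0.5583, -0.2515, 0.0131]
eef_rot: [0.954, -0.3, -0.005, -0.003]
contact_force: [-0.4, 0.5, -0.3]
opening: 0.501
finger_force: 0.0
[ 0.564  1.018 -0.386  1.712  0.647  0.551 -2.403]
```

```bash
python3 -m pendant '[{"claw":0.1,"dx":0,"dy":0,"dz":0,"twist":0},{"claw":0.1,"dx":0,"dy":0,"dz":0,"twist":0},{"claw":0.1,"dx":0,"dy":0,"dz":0,"twist":0},{"claw":0.1,"dx":0,"dy":0,"dz":0,"twist":0},{"claw":0.1,"dx":0,"dy":0,"dz":0,"twist":0},{"claw":0.1,"dx":0,"dy":0,"dz":0,"twist":0}]' 35
```

```text
clock: 9.7
tool_pos: [0.5577, -0.2516, 0.0126]
eef_rot: [0.954, -0.3, -0.005, -0.003]
contact_force: [-0.9, 0.7, 6.2]
opening: 0.235
finger_force: 35.0
```

```bash
python3 -m pendant '[{"claw":0.1,"dx":0,"dy":0,"dz":30,"twist":0},{"claw":0.1,"dx":0,"dy":0,"dz":70,"twist":0},{"claw":0.1,"dx":0,"dy":0,"dz":110,"twist":0},{"claw":0.1,"dx":-20,"dy":38,"dz":120,"twist":0},{"claw":0.1,"dx":-40,"dy":76,"dz":120,"twist":0},{"claw":0.1,"dx":-60,"dy":114,"dz":120,"twist":0},{"claw":0.1,"dx":-80,"dy":154,"dz":120,"twist":0},{"claw":0.1,"dx":-100,"dy":190,"dz":120,"twist":0}]';python3 -c "
from h import *;s=r.get_state();print(np.round(s['q'],3))"
```

```text
clock: 10.5
tool_pos: [0.4559, -0.06, 0.1318]
eef_rot: [0.954, -0.3, -0.006, -0.003]
contact_force: [-0.5, 1.2, -1.4]
opening: 0.239
finger_force: 35.0
[ 0.222  0.687 -0.294  2.137  0.477  0.388 -2.636]
```

```bash
python3 -m pendant '[{"claw":0.1,"dx":-8,"dy":16,"dz":0,"twist":0},{"claw":0.1,"dx":-16,"dy":33,"dz":0,"twist":0},{"claw":0.1,"dx":-16,"dy":33,"dz":0,"twist":0},{"claw":0.1,"dx":-16,"dy":33,"dz":0,"twist":0},{"claw":0.1,"dx":-16,"dy":33,"dz":0,"twist":0}]'
python3 - <<'E'
from h import *
s=r.get_state();print(np.round(s['q'],3))
im,d=eyes.snapshot("scene");cv2.imwrite("pics/s2.png",cv2.resize(im[100:300,270:500],None,fx=2.5,fy=2.5))
im,d=eyes.snapshot("top");cv2.imwrite("pics/t2.png",im);c=cam("top")
P=np.array([atd(c,(u,v),d[v,u]) for v in range(200,350) for u in range(230,400) if d[v,u]>0])
z0=s['tool_pos'][2]
m=(P[:,2]>z0-.012)&(P[:,2]<z0+.006)&(np.hypot(P[:,0]-.443,P[:,1]+.028)<.1);print("lid",cv2.minEnclosingCircle(P[m,:2].astype(np.float32)),P[m].mean(0),m.sum())
A=P[m];f=np.linalg.lstsq(np.c_[A[:,:2],np.ones(len(A))],A[:,2],rcond=None)[0];print("slope",f)
E
```

```text
clock: 11.0
tool_pos: [0.4418, -0.0297, 0.1319]
eef_rot: [0.954, -0.301, -0.005, -0.003]
contact_force: [-0.2, -0.3, -1.0]
opening: 0.237
finger_force: 35.0
[ 0.11   0.67  -0.222  2.189  0.408  0.328 -2.637]
lid ((0.44573843479156494, -0.029866985976696014), 0.07095260918140411) [ 0.47888779 -0.04385668  0.13000723] 1307
slope [-1.02507925e-04 -1.20847550e-03  1.30003316e-01]
```

View pics/s2.png

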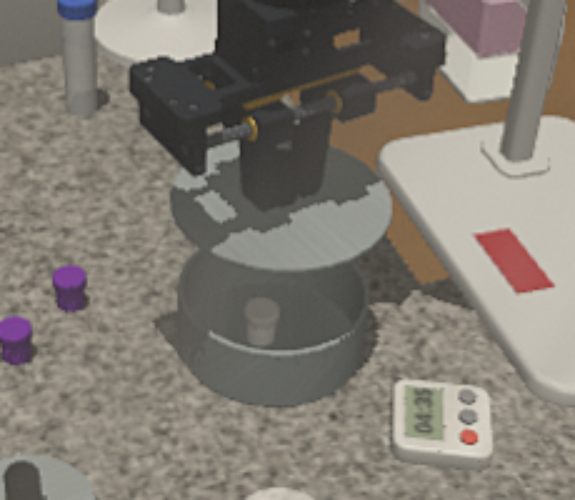

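The lid is level over the pot and the vial is upright inside (262,320). Joint 7 is close to its range limit, so I'll unwind it. The lid is round, so the turn does no harm. Then I'll lower it.

```bash
python3 -m pendant '[{"claw":0.1,"dx":0,"dy":1,"dz":0,"twist":-0.12},{"claw":0.1,"dx":0,"dy":1,"dz":0,"twist":-0.24},{"claw":0.1,"dx":0,"dy":1,"dz":0,"twist":-0.36},{"claw":0.1,"dx":0,"dy":1,"dz":0,"twist":-0.5},{"claw":0.1,"dx":0,"dy":1,"dz":-20,"twist":-0.5},{"claw":0.1,"dx":0,"dy":1,"dz":-40,"twist":-0.5},{"claw":0.1,"dx":0,"dy":1,"dz":-55,"twist":-0.5},{"claw":0.1,"dx":0,"dy":1,"dz":-60,"twist":-0.5}]';python3 -c "
from h import *;s=r.get_state();print(np.round(s['q'],3))"
```

```text
clock: 11.9
tool_pos: [0.441, -0.0281, 0.0708]
eef_rot: [0.85, -0.527, -0.006, -0.004]
contact_force: [-0.6, 0.0, -1.9]
opening: 0.234
finger_force: 35.0
[-0.028  0.799 -0.005  2.233 -0.075  0.115 -2.64 ]
```

```bash
python3 -m pendant '[{"claw":0.1,"dx":0,"dy":0,"dz":0,"twist":0},{"claw":0.1,"dx":0,"dy":0,"dz":0,"twist":0},{"claw":0.1,"dx":0,"dy":0,"dz":0,"twist":0}]'
python3 -c "
from h import *;s=r.get_state();print(np.round(s['q'],3))"
```

```text
clock: 12.2
tool_pos: [0.4417, -0.0277, 0.0727]
eef_rot: [0.85, -0.527, -0.004, -0.004]
contact_force: [0.0, 0.1, -1.2]
opening: 0.238
finger_force: 35.0
[-0.03   0.795 -0.005  2.233 -0.075  0.116 -2.64 ]
```

```bash
python3 -m pendant '[{"claw":0.1,"dx":0.5,"dy":-0.5,"dz":-5,"twist":0},{"claw":0.1,"dx":0.5,"dy":-0.5,"dz":-9,"twist":0},{"claw":0.1,"dx":0.5,"dy":-0.5,"dz":-12,"twist":0},{"claw":0.1,"dx":0.5,"dy":-0.5,"dz":-13.5,"twist":0},{"claw":0.1,"dx":0.5,"dy":-0.5,"dz":-13.5,"twist":0},{"claw":0.1,"dx":0.5,"dy":-0.5,"dz":-13.5,"twist":0}]'
python3 -c "
from h import *;s=r.get_state();print(np.round(s['q'],3))"
```

```text
clock: 12.8
tool_pos: [0.4416, -0.028, 0.0585]
eef_rot: [0.85, -0.527, -0.005, -0.004]
contact_force: [-1.3, -0.3, -0.9]
opening: 0.238
finger_force: 35.0
[-0.027  0.827 -0.008  2.236 -0.074  0.083 -2.639]
```

```bash
python3 -m pendant '[{"claw":0.1,"dx":0,"dy":0,"dz":-1,"twist":0},{"claw":0.1,"dx":0,"dy":0,"dz":-1,"twist":0},{"claw":0.5,"dx":0,"dy":0,"dz":-1,"twist":0},{"claw":0.5,"dx":0,"dy":0,"dz":-1,"twist":0},{"claw":0.5,"dx":0,"dy":0,"dz":-1,"twist":0},{"claw":0.5,"dx":0,"dy":0,"dz":-1,"twist":0}]'
```

```text
clock: 13.4
tool_pos: [0.4418, -0.0281, 0.0574]
eef_rot: [0.85, -0.527, -0.005, -0.004]
contact_force: [-0.0, -0.1, 0.9]
opening: 0.495
finger_force: 0.0
```

```bash
python3 -m pendant '[{"claw":0.5,"dx":0,"dy":0,"dz":15,"twist":0},{"claw":0.5,"dx":0,"dy":0,"dz":45,"twist":0},{"claw":0.5,"dx":0,"dy":0,"dz":90,"twist":0},{"claw":0.5,"dx":0,"dy":0,"dz":140,"twist":0},{"claw":0.5,"dx":40,"dy":-30,"dz":180,"twist":0},{"claw":0.5,"dx":80,"dy":-60,"dz":200,"twist":0},{"claw":0.5,"dx":120,"dy":-90,"dz":200,"twist":0},{"claw":0.5,"dx":150,"dy":-130,"dz":200,"twist":0}]'
python3 - <<'E'
from h import *
im,d=eyes.snapshot("top");c=cam("top")
P=np.array([atd(c,(u,v),d[v,u]) for v in range(200,350) for u in range(230,400) if d[v,u]>0])
m=(P[:,2]>.045)&(P[:,2]<.07)&(np.hypot(P[:,0]-.443,P[:,1]+.028)<.09);A=P[m];print("lid",cv2.minEnclosingCircle(A[:,:2].astype(np.float32)),A.mean(0),m.sum())
f=np.linalg.lstsq(np.c_[A[:,:2],np.ones(len(A))],A[:,2],rcond=None)[0];print("slope",f)
s,_=eyes.snapshot("scene");o=np.zeros((500,800,3),np.uint8)
o[:400,:400]=cv2.resize(im[220:320,265:365],(400,400));o[:400,400:]=cv2.resize(s[150:290,310:450],(400,400));cv2.imwrite("pics/end.png",o)
E
```

```text
clock: 14.2
tool_pos: [0.5842, -0.1459, 0.2587]
eef_rot: [0.851, -0.526, -0.003, -0.005]
contact_force: [1.7, 1.0, -0.6]
opening: 0.498
finger_force: 0.0
lid ((0.44173571467399597, -0.026395270600914955), 0.07224831730127335) [ 0.44171435 -0.02737868  0.05669919] 4451
slope [ 0.00109954 -0.00079511  0.05619173]
```

View pics/end.png

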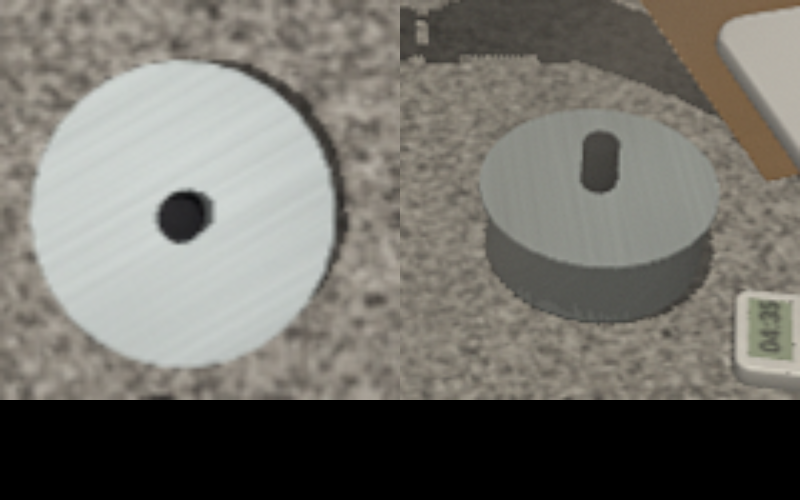

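The lid lies flat on the pot: its top face is at z = 56 mm, the expected closed height, with a slope of about 0.1 %. It is centred in both views. The arm is clear, so I'll let it settle and hand in.

```bash
python3 -m pendant '[{"claw":0.5,"dx":0,"dy":0,"dz":0,"twist":0},{"claw":0.5,"dx":0,"dy":0,"dz":0,"twist":0},{"claw":0.5,"dx":0,"dy":0,"dz":0,"twist":0}]'; python3 -c "
from plant import r;print(r.finish_job())"
```

```text
clock: 14.6
tool_pos: [0.5806, -0.1445, 0.2569]
eef_rot: [0.85, -0.526, -0.006, -0.004]
contact_force: [0.2, 0.3, 0.3]
opening: 0.501
finger_force: 0.0
the job is handed in; nothing more can be done
None
```

The white vial stood upright in the pot when last seen, just before the large lid went on; the lid now sits flat and fully home on the rim, the small lid was left alone, and the job was handed in at 14.6 s.

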